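# Show the maker's stamp to the camera with the swivel mirror

### The job

The camera on the photo stand is to picture the maker's stamp on the back of the wire panel by way of the swivel mirror. First turn the panel light down to half with its dimmer lever, so that the lever stands straight up; then tilt the mirror until the camera sees the stamp in the middle of the glass, and finish while still holding the mirror still at that angle with the fingers, because it swings back when let go. Leave the mug, wire spool, mallet and screwdriver where they are.

Things in the scene. Friction and masses are not known exactly. Their poses are not given: they have to be found in the camera images.
- mirror: framed glass of a table swivel mirror, 156 wide x 176 high x 10 mm thick (bottom rail 14 mm), flat top rail with free space around it. Turns about a level pivot line through its sides, between the arms of a steel U yoke 187 mm wide that ends at pivot height. Origin: its centre, on the pivot line, 155 mm above the table. x: square out of the glass; y: along the pivot line; z: up along the glass.
- mirror_tilt (a joint): mirror's tilt in rad: 0 upright, positive when its top leans back, away from the panel, so that the glass faces up; it is the elevation of the mirror's x axis. Stops at -0.5 and 0.8. The pivots are slack and the frame bottom-heavy: let go, it swings back to within about 0.1 rad of upright; holding it takes under 1 N at the top rail.
- mirror_top (a point): middle of the top edge of the mirror frame, 88 mm from the pivot line along the mirror's z; the rail is 10 mm thick there (5 mm to either side along the mirror's x). Axes as the mirror's.
- glass (a point): centre of the reflecting face, 4 mm in front of the mirror's origin; axes as the mirror's. The glass is 132 x 146 mm.
- mirror_stand: the fixed foot and yoke of the mirror, round foot 130 mm wide; origin under its centre on the table; x axis level, the way the upright glass faces; y along the pivot line.
- photo_stand: fixed wooden base 310 x 260 mm with the upright wire panel (240 wide, 16 thick, top 210 mm above the table) and a column 528 mm high with a black camera looking over the panel at the mirror, 190 to 450 mm away. Origin: on the table under the panel's back; x: from the panel's back to its front and the column. Camera at x 0.08 to 0.16, 0.42 to 0.53 m above the table; column (20 mm) at x 0.215.
- stamp (a point): the maker's stamp: a plain metal disc 36 mm across, centred left-right on the panel's back (the side facing the mirror), 150 mm above the table.
- lens (a point): middle of the camera's front lens, 450 mm above the table and 80 mm beyond the plane of the panel's back.
- sight_point (a point): point in the air at x 0.195, z 0.319 in the photo stand's frame. The camera sees the stamp mid-glass when the mirror's normal halves the angle between the directions from the glass to the lens and to the stamp; at every distance the mirror may stand, that normal then passes through this point (within 1 mm up or down).
- light: fixed black panel light on a steel base 200 x 150 mm. Origin: on the table under the middle of the grey dimmer box (46 x 90 mm, top 50 mm above the table). x: the way the light shines; the light panel (150 wide, 26 thick, top 180 mm above the table) stands at x = 0.115. y: along the lever's swing. White scale ticks by the lever's slot, the long middle one is half.
- dimmer (a joint): angle of the dimmer lever in rad: 0 is off, lever leaning 0.7 rad towards the light's +y; 0.7 is half, lever straight up; 1.4 is full, leaning 0.7 rad towards -y. Stiff, stays where it is left (about 1 N at the grip).
- dimmer_pivot (a point): the lever's hinge line, along the light's x axis, 40 mm above the table in the middle of the dimmer box.
- dimmer_grip (a point): centre of the lever's grip, 65 mm from the hinge line: a black crossbar, 18 mm thick and 24 mm long, lying along the light's x axis, so that it can be pinched across its two ends from above while the lever turns between the fingers.
- mug: white mug, 80 mm wide, 95 mm high, loose; leave it. Origin under its centre.
- spool: white wire spool, 42 mm wide, 50 mm high, loose; leave it. Origin under its centre.
- mallet: small mallet lying flat, steel and white head 98 mm long, wooden handle, about 260 mm long, 36 mm high; leave it. Origin under its middle, head towards its +x.
- screwdriver: screwdriver with amber handle lying flat, 180 mm long; leave it. Origin under its middle.
Things that resemble listed ones, but are neither listed nor needed, are in the scene too. Leave any green look-alike of the light alone.

How it is judged:
By the outcome, as a careful person would: the job done as asked, in the order asked, and still so for the second after the job is handed in, while the arm keeps its last pose, push and grip.
It also fails if it takes over 45 s, if anything falls off the work surface, if the arm or the gripper's body presses on something with over 40 N, if the wrist force passes 120 N, or if a joint passes its speed limit or range.

### The arm

A 7-joint arm with a two-finger parallel gripper is mounted at the origin on the work surface. World frame = base frame: x ahead of the robot, y to its left, z up, the work surface at z = 0. Lengths are in mm, angles in rad, forces in N, time in s.
With the tool pointing down it reaches from about 350 to 775 mm from the base axis. Payload 3.1 kg.
Tool frame: the origin (TCP) lies on the centre line of the jaws, within the pads' length; the fingertips stand 19 mm ahead of it and the grasp point (between the pads) is the TCP; z points along the fingers, y is the line along which they close (so a half turn about z gives the same grasp; the last joint's range is limited). The gripper opens to 85 mm and grips with 20 to 120 N. Pads are 22 mm wide; open, the fingers measure 114 mm over their backs; the gripper's body (76 mm by 85 mm) begins 54 mm behind the grasp point. The pads swing forward as they close: fully open they stand 13 mm farther back than shut.
Start: joints at [1.297, 0.311, 0.014, 1.512, -0.004, 1.319, -0.027], TCP at [126.384, -535.298, 250.304] pointing down, gripper open.
Joint ranges: [-2.7, 2.7], [-0.3, 1.91], [-1.27, 1.3], [0.12, 2.57], [-1.44, 4.58], [0.2, 2.03], [-3.05, 3.05]. Speed limits (rad/s): [2.79, 2.79, 3.14, 3.14, 3.14, 3.14, 3.14].

### API

Orientations are given as a unit quaternion [w, x, y, z].
In Python, from plant import ctrl gives the robot as it stands.
- The arm moves only by the tool carry_out, never from a script. Its argument "targets" is text: rows parted by semicolons, each of 5 numbers parted by spaces: the closure, from -1 (fully open) to 1 (shut), then the shift along the tool's x, y, z in parts of the range, where 1.0 means 1000 mm, then the turn about the tool's z in parts of the range, where 1.0 means 4 rad. In form: claw x y z turn; .... A call has 1 to 12 rows; each row is the pose to reach, as a shift and turn from the pose commanded when the call began, along the tool's axes at that moment; what a row does not reach only later rows make up. A row lasts 1/8 s, in which the tool goes at most 62.5 mm and 10.7 degrees, less where a joint would pass 70% of its speed; a pose out of reach is approached as far as the arm can. A shift or turn number past 1, either way, is cut back to 1. A call with a gripper value outside its range is refused whole. The fingers move at their own pace and stop on an object; "squeeze" is the grip in N (left out, the last holds). Time passes only in rows, so rows that repeat a pose let the fingers close. It gives the time, the measured TCP pose, the force, the opening and the grip force at its end, in the units of the state.
- ctrl.sense(): the state, without advancing time (a new reading comes with each control period).
- ctrl.read_camera(name): name is "side" or "top" or "wrist"; returns a dict with "image" (400x640x3 uint8, red, green, blue), "range_z" (400x640 float32, mm along the optical axis (not along the pixel's ray), 0 where there is no reading), "intrinsics" (3x3 intrinsics, pixels), "R" (3x3) and "t" (3): a world point X has camera coordinates R X + t; the wrist camera has in their place "T_tool_cam" (4x4, takes a point from camera to tool coordinates, whose origin is the TCP and whose axes are the flange's). Camera axes: x right, y down, z forward; pixel columns grow to the right and rows downward; lengths in mm; the calibration is good to about 2 mm. A picture is of the moment at which its call begins: read the wrist's pose just before it.
- ctrl.close_job(): hands the job in; it is judged then, once.
The state is a dict: "clock": time; "joints": joint angles; "joint_velocities": joint speeds; "tau": joint torques, N m; "ee_pos": TCP position; "eef_rot": TCP orientation; "wrist_force": force on the tool from outside, world axes, zero at the start; "wrist_torque": the same for the moment, N m; "opening": opening from 0.0 (shut) to 1.0 (fully open); "grasp_force": force on a finger pad.
Only numpy, scipy, OpenCV 4.12 (cv2) and the standard library are available. Lean on these libraries where they do the work, as an engineer would, in place of code of your own. Each camera call takes 0.05 s, during which the arm holds its last target. There are 200 camera calls.

## Working session

There is one attempt and no reset: what is moved stays moved. The work goes in short steps, Python scripts to look and compute and a tool call to move; the robot and the scene stay as the last step left them, time stands still between calls to the robot, and variables do not carry over. Pictures are saved under pics/ and viewed, at most 10 in all, crops included, and the job is handed in when it is done.

Besides the shell and the picture viewer there is one more tool, called after ">>>" by a JSON object that holds its "op" and its "data", one argument or row to a line. carry_out: Moves the arm, as the interface text tells. Its arguments: {"type":"object","properties":{"targets":{"type":"string"},"squeeze":{"type":"number"}},"required":["targets"]}

```bash
mkdir -p pics; ls
python3 - <<'E'
from plant import ctrl
import cv2,numpy as np,pickle
s=ctrl.sense();print(s)
for n in("top","side"):
    c=ctrl.read_camera(n);pickle.dump(c,open(f"pics/{n}0.pkl","wb"))
    cv2.imwrite(f"pics/{n}0.png",c["image"][:,:,::-1])
    print(n,np.round(c["intrinsics"],1).tolist(),np.round(c["R"],3).tolist(),np.round(c["t"],1).tolist(),np.round(-c["R"].T@c["t"]))
E
```

```text
pics
{'clock': 0.0, 'joints': array([ 1.29733332,  0.31174187,  0.01398128,  1.51307879, -0.00440959,
        1.31920129, -0.02722189]), 'joint_velocities': array([ 0.00086289, -0.00099739, -0.00141698, -0.00109605,  0.00116164,
       -0.00027981, -0.00096159]), 'tau': array([ 3.10543865e-04, -3.79913270e+01,  1.46000627e-01, -2.30593336e+01,
        1.22486847e-02,  1.37695286e-02,  5.78525004e-06]), 'ee_pos': array([ 126.19321603, -534.61234915,  249.20333469]), 'eef_rot': array([-1.18549449e-03,  9.93288915e-01,  1.15653330e-01, -1.80985788e-04]), 'wrist_force': array([-0.30456658, -0.79647482, -1.24026871]), 'wrist_torque': array([-0.02275554, -0.00144449, -0.00644028]), 'grasp_force': 0.0, 'opening': 0.9999035592553829}
top [[446.9, 0.0, 319.8], [0.0, 446.9, 204.4], [0.0, 0.0, 1.0]] [[-0.005, -1.0, 0.002], [-0.994, 0.005, -0.108], [0.108, -0.003, -0.994]] [98.6, 494.2, 1685.2] [ 310.  101. 1729.]
side [[413.7, 0.0, 318.6], [0.0, 413.7, 198.2], [0.0, 0.0, 1.0]] [[0.763, -0.646, -0.019], [-0.487, -0.555, -0.675], [0.425, 0.524, -0.738]] [-313.8, 474.2, 1486.6] [-162. -718. 1411.]
```

View pics/top0.png

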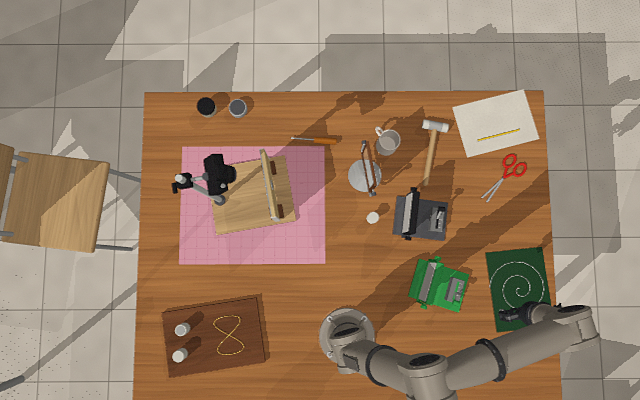

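View pics/side0.png

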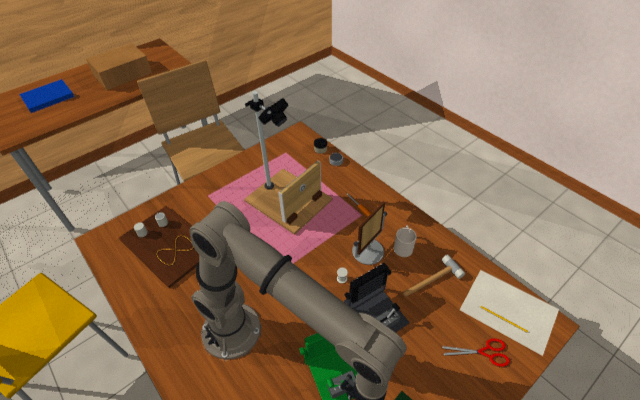

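The top view shows the photo stand with its panel near (270,183), the mirror at (368,168), the light at (420,215), the green look-alike at (440,285), the mug at (388,142) and the spool at (372,217). Next I'll enlarge the top view and take the heights from depth.

```bash
cat > h.py <<'E'
import numpy as np,cv2,pickle
def cloud(c,R=None,t=None):
    R=c["R"] if R is None else R; t=c["t"] if t is None else t
    z=c["range_z"];v,u=np.mgrid[:z.shape[0],:z.shape[1]];K=c["intrinsics"]
    P=np.stack([(u-K[0,2])/K[0,0]*z,(v-K[1,2])/K[1,1]*z,z],-1)
    W=(P-t)@R; W[z<=0]=np.nan
    return W
def ray(c,u,v,h):
    d=c["R"].T@np.linalg.solve(c["intrinsics"],[u,v,1]);o=-c["R"].T@c["t"]
    return o+d*(h-o[2])/d[2]
def rect(p):
    (c,s,a)=cv2.minAreaRect(p[:,:2].astype(np.float32));return np.round(c,1),np.round(s,1),round(a,1)
E
python3 - <<'E'
from h import *
c=pickle.load(open("pics/top0.pkl","rb"));W=cloud(c)
im=c["image"][:,:,::-1]
cv2.imwrite("pics/topcrop.png",cv2.resize(im[125:245,230:460],None,fx=3.45,fy=3.45,interpolation=cv2.INTER_CUBIC))
def blob(u0,u1,v0,v1,h0,h1):
    p=W[v0:v1,u0:u1].reshape(-1,3);m=(p[:,2]>h0)&(p[:,2]<h1);return p[m]
for n,a in dict(panel=(255,300,145,222,185,222),panelbase=(200,300,145,240,8,35),mir=(345,390,130,200,190,260),mirall=(345,390,130,200,60,260),foot=(340,390,150,200,5,30),light=(395,425,185,240,130,195),lbase=(385,455,185,245,3,20),box=(420,455,195,240,40,60),lever=(415,460,195,245,75,125),mug=(375,405,125,155,60,110),spool=(362,382,208,226,35,60)).items():
    p=blob(*a);print(n,len(p),rect(p) if len(p)>3 else"",np.round(np.median(p,0)) if len(p) else "",np.round(p[:,2].max()) if len(p) else "")
p=W[360:380,300:320];print("table z",np.nanmedian(W[240:260,340:400,2]))
E
```

```text
panel 369 (array([551.9, 278.3]), array([244.1,  17.4]), 10.0) [550. 277. 210.] 220.0
panelbase 4160 (array([549. , 369.1]), array([367.9, 386.5]), 0.1) [514. 361.  18.] 35.0
mir 219 (array([611.6, -76.7]), array([156.1,  11.4]), 9.6) [611. -75. 240.] 250.0
mirall 600 (array([ 641.6, -106.3]), array([113.2, 260. ]), 87.1) [627. -78. 160.] 250.0
foot 742 (array([613.8, -79.9]), array([192.4, 194.7]), 89.4) [607. -61.   9.] 27.0
light 469 (array([ 451.2, -230.1]), array([ 30.3, 189.6]), 82.4) [ 450. -226.  178.] 189.0
lbase 1724 (array([ 456.8, -290.9]), array([272.2, 229.7]), 89.6) [ 448. -299.    9.] 20.0
box 268 (array([ 434.5, -344.2]), array([49. , 90.2]), 81.2) [ 429. -340.   50.] 60.0
lever 41 (array([ 463.7, -347.6]), array([23.6, 26.9]), 77.8) [ 467. -347.  101.] 111.0
mug 195 (array([ 742.3, -162.3]), array([105.4,  77.9]), 4.9) [ 742. -159.   85.] 103.0
spool 92 (array([ 443.3, -104.2]), array([38.8, 38.3]), 88.3) [ 443. -104.   51.] 59.0
table z 0.673811949990083
```

View pics/topcrop.png

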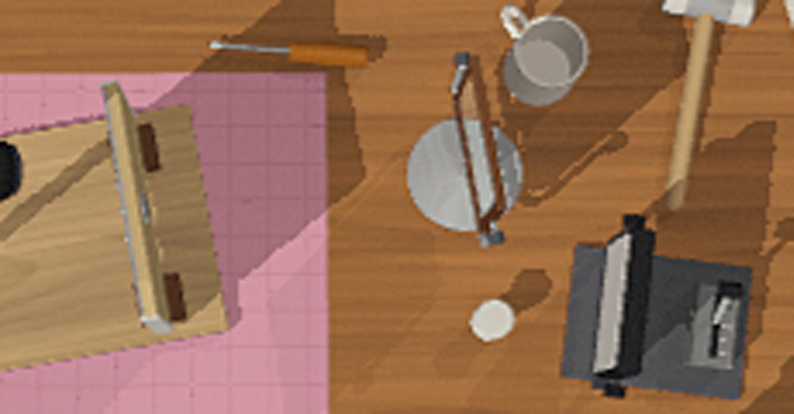

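The crop shows the panel leaning along (105,85)-(160,325), the mirror's top rail along (470,60)-(500,215) between yoke tips (461,62) and (490,238), and the dimmer lever grip at about (735,292) on the light's box. The fitted sizes agree with those given: panel 244x17, mirror rail 156x11, box 49x90. The lever leans about 0.47 rad towards the light's -y. First I move to a hover over the grip.

The rows are not in the units I measure in: shifts go in shares of 1000 mm and turns go in shares of 4 rad. I convert before sending: 371 mm / 1000 = 0.371, -104 mm / 1000 = -0.104, 0.377 rad / 4 = 0.0943.

>>> {"op": "carry_out", "data": {
  "targets": "-1 0.06 -0.017 0 0.025;-1 0.12 -0.034 0 0.05;-1 0.18 -0.051 0 0.075;-1 0.24 -0.068 0 0.0943;-1 0.3 -0.084 0 0.0943;-1 0.35 -0.098 0 0.0943;-1 0.371 -0.104 0 0.0943;-1 0.371 -0.104 0 0.0943;-1 0.371 -0.104 0 0.0943"
}}

```text
clock: 1.23
ee_pos: [461.8, -350.2, 249.9]
eef_rot: [0.0, 0.997, -0.074, -0.001]
wrist_force: [0.5, 0.1, 0.1]
opening: 0.997
grasp_force: 0.0
```

```bash
cat >> h.py <<'E'
from scipy.spatial.transform import Rotation as Ro
def wrist(ctrl):
    s=ctrl.sense();c=ctrl.read_camera("wrist")
    q=s["eef_rot"];T=np.eye(4);T[:3,:3]=Ro.from_quat([q[1],q[2],q[3],q[0]]).as_matrix();T[:3,3]=s["ee_pos"]
    M=np.linalg.inv(T@c["T_tool_cam"]);c["R"]=M[:3,:3];c["t"]=M[:3,3];return s,c
def sel(W,box,h0,h1,im=None):
    u0,u1,v0,v1=box;p=W[v0:v1,u0:u1].reshape(-1,3);return p[(p[:,2]>h0)&(p[:,2]<h1)]
E
python3 - <<'E'
from h import *
from plant import ctrl
s,c=wrist(ctrl);pickle.dump(c,open("pics/w1.pkl","wb"))
print(s["clock"],s["ee_pos"].round(1),s["eef_rot"].round(4),c["T_tool_cam"].round(2).tolist())
cv2.imwrite("pics/w1.png",c["image"][:,:,::-1])
W=cloud(c);p=W.reshape(-1,3)
near=np.hypot(p[:,0]-434.5,p[:,1]+344)<70
for n,a,b in(("box",44,56),("lever",80,125)):
    q=p[near&(p[:,2]>a)&(p[:,2]<b)];print(n,len(q),rect(q) if len(q)>5 else "",np.percentile(q,[2,50,98],axis=0).round(1).tolist() if len(q) else "")
E
```

```text
1.225 [ 461.8 -350.2  249.9] [ 4.000e-04  9.973e-01 -7.370e-02 -1.000e-03] [[0.0, -0.95, -0.33, 84.87], [1.0, 0.0, -0.0, 0.7], [0.0, -0.33, 0.95, -123.49], [0.0, 0.0, 0.0, 1.0]]
box 2375 (array([ 435.2, -344.2]), array([46. , 89.5]), 82.2) [[393.3, -369.2, 47.3], [431.3, -343.8, 49.9], [479.0, -320.1, 51.6]]
lever 464 (array([ 469.6, -348.6]), array([23.2, 17.6]), 81.6) [[460.9, -360.2, 93.9], [471.7, -348.9, 102.1], [478.8, -337.7, 104.4]]
```

View pics/w1.png

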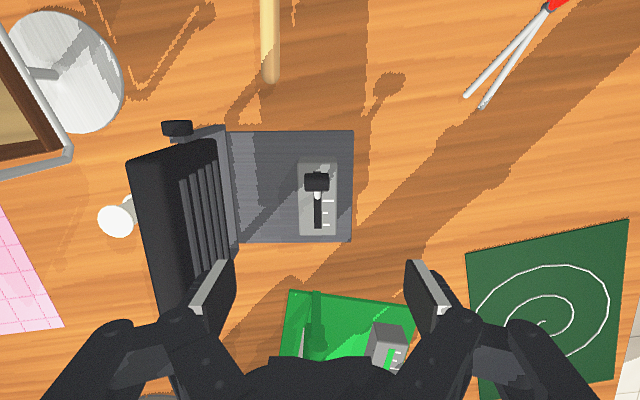

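The wrist view shows the grip at (316,182) leaning away from the long middle tick. The grip's centre is near (469,-348.5,95), which matches a 65 mm lever leaning 0.55 rad to -y. Next: descend and pinch.

In the tool's units: 153 mm / 1000 = 0.153, 140 mm / 1000 = 0.14.

>>> {"op": "carry_out", "data": {
  "targets": "-1 0.007 -0.003 0.05 0;-1 0.007 -0.003 0.1 0;-1 0.007 -0.003 0.14 0;-1 0.007 -0.003 0.153 0;-1 0.007 -0.003 0.153 0;0 0.007 -0.003 0.153 0;0.6 0.007 -0.003 0.153 0;1 0.007 -0.003 0.153 0;1 0.007 -0.003 0.153 0;1 0.007 -0.003 0.153 0;1 0.007 -0.003 0.153 0;1 0.007 -0.003 0.153 0",
  "squeeze": 25
}}

```text
clock: 2.78
ee_pos: [471.5, -348.6, 98.4]
eef_rot: [0.001, 0.997, -0.073, 0.001]
wrist_force: [0.1, -4.9, 4.6]
opening: 0.278
grasp_force: 31.2
```

In the tool's units: -34.5 mm / 1000 = -0.0345, -29 mm / 1000 = -0.029.

>>> {"op": "carry_out", "data": {
  "targets": "1 -0.006 0 -0.003 0;1 -0.012 0 -0.006 0;1 -0.018 0 -0.008 0;1 -0.024 0 -0.009 0;1 -0.029 0 -0.01 0;1 -0.0345 0 -0.01 0;1 -0.0345 0 -0.01 0;1 -0.0345 0 -0.01 0"
}}

```text
clock: 3.78
ee_pos: [439.0, -344.0, 108.6]
eef_rot: [0.002, 0.997, -0.073, 0.003]
wrist_force: [2.7, -5.7, 3.4]
opening: 0.275
grasp_force: 30.7
```

Run:
```python
from h import *
from plant import ctrl
s,c=wrist(ctrl);pickle.dump(c,open("pics/w2.pkl","wb"))
print(s["clock"],s["ee_pos"].round(1),s["wrist_force"].round(1))
cv2.imwrite("pics/w2.png",c["image"][100:300,200:440,::-1].repeat(3,0).repeat(3,1))
W=cloud(c);p=W.reshape(-1,3)
near=np.hypot(p[:,0]-434.5,p[:,1]+344)<70
q=p[near&(p[:,2]>44)&(p[:,2]<56)];print(len(q),rect(q))
t=ctrl.read_camera("top");W=cloud(t);pickle.dump(t,open("pics/top1.pkl","wb"))
# yoke tips / mirror
p=W[125:205,340:395].reshape(-1,3);ax=np.array([.986,.167])
a=(p[:,:2]-[611,-77])@ax;n=(p[:,:2]-[611,-77])@[-.167,.986]
for lo,hi in((-100,-80),(80,100)):
    m=(a>lo)&(a<hi)&(p[:,2]>130)&(abs(n)<40);print("yoke",m.sum(),np.median(p[m],0).round(1),np.percentile(n[m],[5,50,95]).round(1),p[m][:,2].max().round(1))
for h0 in(190,200,210,220,230,236):
    m=(abs(a)<80)&(p[:,2]>h0)&(p[:,2]<h0+10)&(abs(n)<60);print(h0,m.sum(),np.percentile(n[m],[5,50,95]).round(1) if m.sum() else "")
```

```text
3.775 [ 439.  -344.   108.6] [ 2.7 -5.7  3.4]
5310 (array([ 435.3, -344.2]), array([46.1, 90. ]), 81.8)
yoke 22 [519.5 -92.4 160.8] [-7.2  0.1  7.7] 169.5
yoke 19 [701.7 -59.7 162.6] [-6.2  1.8  6.5] 170.8
190 17 [3.  3.6 4.8]
200 21 [2.3 3.8 4.4]
210 15 [3.6 3.8 4.5]
220 14 [1.7 4.1 4.9]
230 33 [-3.   4.1  5.3]
236 105 [-4.4  0.1  5.1]
```

View pics/w2.png

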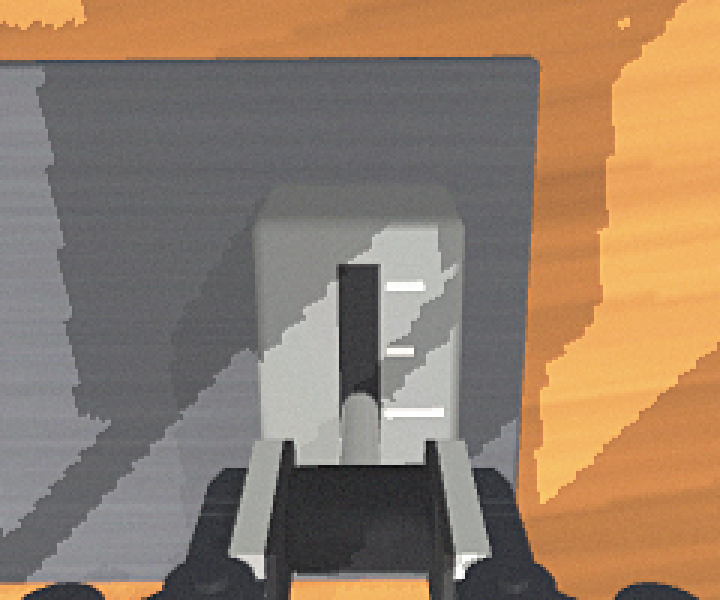

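The wrist view shows the grip at crop (360,515), nearly at the long tick at row 412. I'll measure the grip's top face from depth before adjusting.

Run:
```python
from h import *
c=pickle.load(open("pics/w2.pkl","rb"));W=cloud(c)
lx=np.array([np.cos(np.radians(81.8)),np.sin(np.radians(81.8))]);ly=np.array([-lx[1],lx[0]])
for v in range(244,300,3):
    q=np.nanmedian(W[v,300:338],axis=0);print(v,q.round(1),"ly",((q[:2]-[435.3,-344.2])@ly).round(1))
```

```text
244 [ 430.9 -344.7   50.3] ly 4.3
247 [ 429.  -344.7   50.4] ly 6.2
250 [ 426.8 -344.8   50.5] ly 8.4
253 [ 424.3 -344.9   50.2] ly 10.8
256 [ 450.3 -345.8  103.4] ly -15.0
259 [ 450.7 -345.6  106.6] ly -15.5
262 [ 449.8 -345.8  108.2] ly -14.5
265 [ 448.9 -345.7  109.3] ly -13.7
268 [ 448.2 -345.6  110.9] ly -13.0
271 [ 447.1 -345.4  111.4] ly -11.8
274 [ 446.1 -345.2  112.5] ly -10.9
277 [ 445.  -345.   113.1] ly -9.7
280 [ 443.2 -344.7  113.1] ly -7.9
283 [ 442.  -344.6  113.4] ly -6.7
286 [ 440.  -344.3  113.1] ly -4.7
289 [ 437.8 -344.   112.2] ly -2.4
292 [ 362.9 -332.5   10. ] ly 73.3
295 [ 3.525e+02 -3.315e+02 -3.000e-01] ly 83.8
298 [ 349.6 -331.     0. ] ly 86.7
```

Run:
```python
from h import *
lx=np.array([np.cos(np.radians(81.8)),np.sin(np.radians(81.8))]);ly=np.array([-lx[1],lx[0]])
for n,u,v0,v1 in(("w1",316,160,205),("w2",320,240,300),("w2",312,240,300),("w2",328,240,300)):
    c=pickle.load(open(f"pics/{n}.pkl","rb"));W=cloud(c);z=W[v0:v1,u,2]
    i=np.where(z>85)[0];a,b=v0+i[0]-.5,v0+i[-1]+.5
    o=-c["R"].T@c["t"]
    def d2(v):
        d=c["R"].T@np.linalg.solve(c["intrinsics"],[u,v,1]);d=np.array([d[:2]@ly,d[2]]);return d/np.linalg.norm(d)
    A,B=d2(a),d2(b);h=np.arccos(A@B)/2;m=(A+B)/np.linalg.norm(A+B)
    C=np.array([(o[:2]-[435.3,-344.2])@ly,o[2]])+m*9/np.sin(h)
    print(n,u,a,b,"centre ly,z",C.round(1),"r from pivot",np.hypot(C[0],C[1]-40).round(1),"lean",np.arctan2(-C[0],C[1]-40).round(3))
```

```text
w1 316 172.5 191.5 centre ly,z [-36.3 101.7] r from pivot 71.6 lean 0.532
w2 320 249.5 291.5 centre ly,z [-16.7 118.6] r from pivot 80.3 lean 0.209
w2 312 254.5 291.5 centre ly,z [ -5.7 103.4] r from pivot 63.6 lean 0.09
w2 328 254.5 290.5 centre ly,z [-3.7 99.8] r from pivot 59.9 lean 0.062
```

In the tool's units: -140 mm / 1000 = -0.14, -5.5 mm / 1000 = -0.0055.

>>> {"op": "carry_out", "data": {
  "targets": "1 -0.003 0 0 0;1 -0.0055 0 0 0;1 -0.0055 0 0 0;1 -0.0055 0 0 0;-1 -0.0055 0 0 0;-1 -0.0055 0 0 0;-1 -0.0055 0 0 0;-1 -0.0055 0 0 0;-1 -0.0055 0 -0.05 0;-1 -0.035 0 -0.11 0;-1 -0.065 0 -0.14 0;-1 -0.065 0 -0.14 0"
}}

```text
clock: 5.38
ee_pos: [371.8, -334.1, 250.7]
eef_rot: [0.002, 0.997, -0.074, 0.002]
wrist_force: [0.7, -0.4, -0.2]
opening: 1.004
grasp_force: 0.0
```

```bash
cat > lev.py <<'E'
from h import *
from plant import ctrl
import sys
s,c=wrist(ctrl);k=sys.argv[1];pickle.dump(c,open(f"pics/{k}.pkl","wb"))
print(s["clock"],s["ee_pos"].round(1),s["opening"])
cv2.imwrite(f"pics/{k}.png",c["image"][:,:,::-1])
lx=np.array([np.cos(np.radians(81.8)),np.sin(np.radians(81.8))]);ly=np.array([-lx[1],lx[0]])
for n,cc in(("wrist",c),("top",ctrl.read_camera("top"))):
    W=cloud(cc);p=W.reshape(-1,3);near=np.hypot(p[:,0]-435.3,p[:,1]+344.2)<60
    q=p[near&(p[:,2]>44)&(p[:,2]<56)];print(n,"box",len(q),rect(q))
    q=p[near&(p[:,2]>80)&(p[:,2]<125)]
    if len(q)>5:
        e=(q[:,:2]-[435.3,-344.2]);y=e@ly;print("grip",len(q),rect(q),"ly",np.percentile(y,[3,50,97]).round(1),"z",np.percentile(q[:,2],[3,90,97]).round(1),"ly@top",np.median(y[q[:,2]>np.percentile(q[:,2],75)]).round(1))
E
python3 lev.py w3
```

```text
5.375 [ 371.8 -334.1  250.7] 1.0036085938024708
wrist box 3149 (array([ 434.7, -344. ]), array([46. , 89.3]), 82.3)
grip 568 (array([ 437.5, -344.3]), array([23.5, 17.1]), 81.5) ly [-10.7  -2.8   6.1] z [107.3 113.9 114.5] ly@top -1.9
top box 173 (array([ 435. , -343.9]), array([46. , 88.6]), 84.1)
grip 34 (array([ 437.2, -343.9]), array([24.8, 15.5]), 88.3) ly [-9.7 -1.4  6. ] z [105.2 116.4 120.7] ly@top -1.1
```

View pics/w3.png

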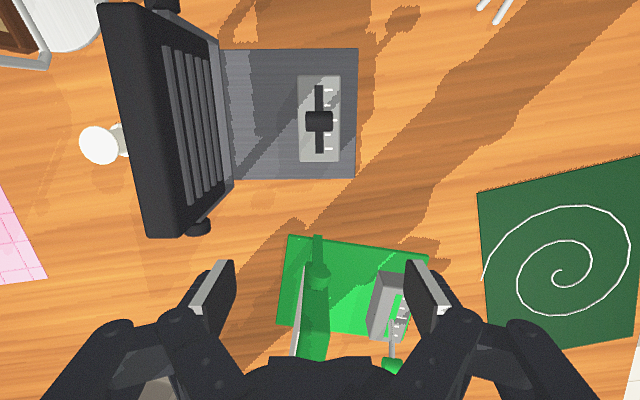

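The lever now stands near the middle tick, at (319,121). Both cameras put the grip 2 mm (0.035 rad) short of upright, so I'll nudge it once more.

In the tool's units: 140 mm / 1000 = 0.14, 100 mm / 1000 = 0.1.

>>> {"op": "carry_out", "data": {
  "targets": "-1 0.04 0 0.05 0;-1 0.063 0 0.1 0;-1 0.063 0 0.14 0;-1 0.063 0 0.14 0;0 0.063 0 0.14 0;1 0.063 0 0.14 0;1 0.063 0 0.14 0;1 0.063 0 0.14 0;1 0.063 0 0.14 0;1 0.063 0 0.14 0;1 0.0615 0 0.14 0;1 0.0602 0 0.14 0"
}}

```text
clock: 6.98
ee_pos: [434.2, -343.4, 109.1]
eef_rot: [0.002, 0.997, -0.073, 0.003]
wrist_force: [4.3, -5.3, 4.7]
opening: 0.276
grasp_force: 30.3
```

In the tool's units: -140 mm / 1000 = -0.14, -110 mm / 1000 = -0.11.

>>> {"op": "carry_out", "data": {
  "targets": "1 0 0 0 0;1 0 0 0 0;-1 0 0 0 0;-1 0 0 0 0;-1 0 0 0 0;-1 0 0 -0.05 0;-1 -0.03 0 -0.11 0;-1 -0.06 0 -0.14 0;-1 -0.06 0 -0.14 0"
}}

```text
clock: 8.1
ee_pos: [371.9, -333.9, 250.4]
eef_rot: [0.002, 0.997, -0.074, 0.002]
wrist_force: [0.5, 0.3, 0.6]
opening: 0.999
grasp_force: 0.0
```

```bash
python3 lev.py w4
```

```text
8.1 [ 371.9 -333.9  250.4] 0.9985624064651092
wrist box 3170 (array([ 435.1, -344.1]), array([46. , 89.6]), 81.9)
grip 578 (array([ 436.6, -344.6]), array([23.7, 17. ]), 81.1) ly [-9.7 -1.8  7.1] z [106.7 113.9 114.4] ly@top -1.8
top box 179 (array([ 434.5, -343.3]), array([46.1, 89.4]), 81.7)
grip 34 (array([ 436.7, -342.2]), array([23.6, 16.2]), 77.0) ly [-9.  -0.7  7.6] z [103.1 116.8 117.1] ly@top -0.8
```

Dimmer residual is about 0.02 rad, so that part is done. For the mirror, the pivot is near (610.8,-76.0) with its normal at about 100°. The sight point is 546 mm away horizontally, so the target tilt is atan(164/546) = 0.292 rad. Next I rise and go over the rail.

In the tool's units: -290 mm / 1000 = -0.29, 198 mm / 1000 = 0.198, -0.322 rad / 4 = -0.0805.

>>> {"op": "carry_out", "data": {
  "targets": "-1 0 0 -0.05 0;-0.5 0.03 -0.045 -0.07 -0.025;0 0.06 -0.09 -0.07 -0.05;0.1 0.09 -0.135 -0.07 -0.0805;0.1 0.12 -0.18 -0.07 -0.0805;0.1 0.15 -0.22 -0.07 -0.0805;0.1 0.18 -0.26 -0.07 -0.0805;0.1 0.198 -0.29 -0.07 -0.0805;0.1 0.198 -0.29 -0.07 -0.0805;0.1 0.198 -0.29 -0.07 -0.0805;0.1 0.198 -0.29 -0.07 -0.0805"
}}

```text
clock: 9.57
ee_pos: [610.0, -75.7, 316.6]
eef_rot: [0.0, 0.996, 0.087, -0.001]
wrist_force: [-1.2, 0.4, 0.3]
opening: 0.452
grasp_force: 0.0
```

```bash
cat > mir.py <<'E'
from h import *
from plant import ctrl
import sys
k=sys.argv[1];s,c=wrist(ctrl);print(s["clock"],s["ee_pos"].round(1),"opening",round(s["opening"],3),s["wrist_force"].round(1))
P0=np.array([610.8,-76.0]);n=np.array([-.174,.985]);ax=np.array([.985,.174])
print("tcp n,a",((s["ee_pos"][:2]-P0)@n).round(1),((s["ee_pos"][:2]-P0)@ax).round(1))
for nm in("top","side"):
    c=ctrl.read_camera(nm);pickle.dump(c,open(f"pics/{k}_{nm}.pkl","wb"))
    W=cloud(c);p=W.reshape(-1,3);p=p[~np.isnan(p[:,0])];a=(p[:,:2]-P0)@ax;d=(p[:,:2]-P0)@n
    for lo,hi in((-77,-45),(45,77)):
        for h0,h1 in((175,200),(200,225),(225,236),(236,250)):
            m=(a>lo)&(a<hi)&(p[:,2]>h0)&(p[:,2]<h1)&(abs(d)<60)
            if m.sum()>3:print(nm,lo,h0,m.sum(),"n",np.percentile(d[m],[5,50,95]).round(1),"z",np.median(p[m,2]).round(1),p[m,2].max().round(1))
    cv2.imwrite(f"pics/{k}_{nm}.png",c["image"][:,:,::-1])
E
python3 mir.py m1
```

```text
9.575 [610.  -75.7 316.6] opening 0.452 [-1.2  0.4  0.3]
tcp n,a 0.4 -0.8
top -77 175 9 n [2.4 3.1 4. ] z 189.5 198.9
top -77 200 10 n [-0.2  3.2  4.4] z 216.2 222.9
top -77 236 26 n [-4.   0.7  4.1] z 241.5 249.1
top 45 175 6 n [1.3 2.2 3.4] z 190.5 193.3
top 45 200 4 n [1.9 2.6 3.6] z 216.1 219.6
top 45 236 9 n [-4.1  1.3  3.6] z 241.8 246.5
side -77 175 20 n [-6.3 -4.2 -2. ] z 185.8 199.5
side -77 200 22 n [-4.5 -3.3 -1.6] z 211.5 224.7
side -77 225 8 n [-5.3 -3.6 -2.2] z 230.8 235.7
side -77 236 25 n [-5.4 -1.   5.9] z 241.1 248.6
side 45 175 16 n [-6.2 -5.4 -4.3] z 186.7 199.7
side 45 200 17 n [-6.3 -5.1 -3.1] z 213.0 225.0
side 45 225 7 n [-6.1 -5.1 -4.3] z 230.2 234.1
side 45 236 12 n [-7.4 -5.1 -2. ] z 241.2 248.3
```

In the tool's units: 69 mm / 1000 = 0.069, 55 mm / 1000 = 0.055.

>>> {"op": "carry_out", "data": {
  "targets": "0.1 0 0 0.03 0;0.1 0 0 0.055 0;0.1 0 0 0.069 0;0.1 0 0 0.069 0;0.3 0 0 0.069 0;0.5 0 0.001 0.069 0;0.6 0 0.004 0.069 0;0.6 0 0.008 0.069 0;0.6 0 0.012 0.069 0;0.6 0 0.016 0.069 0;0.6 0 0.02 0.069 0;0.65 0 0.023 0.069 0"
}}

```text
clock: 11.22
ee_pos: [614.5, -97.1, 248.1]
eef_rot: [-0.0, 0.996, 0.088, -0.0]
wrist_force: [-0.2, 0.6, 0.7]
opening: 0.178
grasp_force: 0.4
```

In the tool's units: 1 mm / 1000 = 0.001.

>>> {"op": "carry_out", "data": {
  "targets": "0.66 0 0.001 0 0;0.66 0 0.001 0 0;0.66 0 0.001 0 0;0.66 0 0.001 0 0"
}}

```text
clock: 11.72
ee_pos: [614.7, -97.6, 248.3]
eef_rot: [-0.0, 0.996, 0.088, -0.0]
wrist_force: [-0.5, -0.3, 0.2]
opening: 0.17
grasp_force: 0.2
```

```bash
python3 mir.py m2
python3 - <<'E'
from h import *
a=[cv2.resize(cv2.imread(f"pics/m2_{n}.png")[b[0]:b[1],b[2]:b[3]],(400,400),interpolation=cv2.INTER_CUBIC) for n,b in(("top",(120,220,320,420)),("side",(185,285,320,420)))]
cv2.imwrite("pics/m2.png",np.hstack(a))
E
```

```text
11.725 [614.7 -97.6 248.3] opening 0.17 [-0.5 -0.3  0.2]
tcp n,a -22.0 0.1
top -77 175 26 n [-9.7 -5.  -2. ] z 186.0 198.8
top -77 200 27 n [-15.7 -12.2  -7.4] z 211.0 223.6
top -77 225 9 n [-16.9 -15.6 -11.8] z 229.2 235.4
top -77 236 18 n [-23.2 -18.9 -16.5] z 240.3 245.6
top 45 175 24 n [-8.8 -6.2 -2.6] z 188.1 199.0
top 45 200 27 n [-15.6 -12.4  -8.7] z 209.3 224.2
top 45 225 6 n [-18.4 -16.3 -14.7] z 233.2 235.6
top 45 236 14 n [-26.8 -21.4 -17.3] z 239.9 242.4
side -77 175 11 n [-15.6 -12.1  -4.7] z 190.2 198.8
side -77 225 4 n [-24.9 -23.7 -20.4] z 230.8 235.6
side -77 236 20 n [-26.7 -22.7 -18.7] z 239.8 245.3
side 45 236 7 n [-27.6 -26.  -23.2] z 240.5 242.3
```

View pics/m2.png

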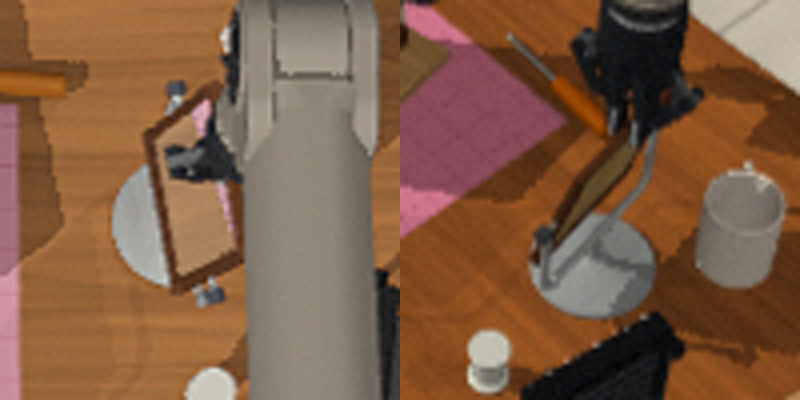

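The mirror is held tilted, with the fingers astride its top rail. I'll fit the plane of its front face from the top view's depth.

```bash
cat > tilt.py <<'E'
from h import *
import sys
from plant import ctrl
P0=np.array([610.8,-76.0]);n=np.array([-.174,.985]);ax=np.array([.985,.174])
for i in range(4):
    c=ctrl.read_camera("top");p=cloud(c).reshape(-1,3);p=p[~np.isnan(p[:,0])]
    a=(p[:,:2]-P0)@ax;d=(p[:,:2]-P0)@n;z=p[:,2]
    m=(abs(a)<77)&(abs(a)>35)&(z>85)&(z<236)&(abs(d)<45);t=0.29
    for _ in range(6):
        r=d*np.cos(t)+(z-155)*np.sin(t); k=m&(abs(r-np.median(r[m&(abs(r-4.5)<6)]))<2.5)
        q=np.c_[d[k],z[k]];v=np.linalg.svd(q-q.mean(0))[2][0];t=np.arctan(-v[0]/v[1])
    e=q.mean(0);print("tilt",round(t,4),"n",k.sum(),"offset of face from pivot",round(e[0]*np.cos(t)+(e[1]-155)*np.sin(t),2),"z span",q[:,1].min().round(),q[:,1].max().round())
print(ctrl.sense()["ee_pos"].round(1),ctrl.sense()["clock"])
E
python3 tilt.py
```

```text
tilt 0.2522 n 323 offset of face from pivot 2.81 z span 85.0 236.0
tilt 0.2602 n 309 offset of face from pivot 2.85 z span 86.0 235.0
tilt 0.2497 n 318 offset of face from pivot 2.97 z span 85.0 236.0
tilt 0.2559 n 323 offset of face from pivot 2.66 z span 86.0 235.0
[614.7 -97.7 248.3] 12.075
```

In the tool's units: 2.6 mm / 1000 = 0.0026, 1.3 mm / 1000 = 0.0013.

>>> {"op": "carry_out", "data": {
  "targets": "0.66 0 0.0013 0 0;0.66 0 0.0026 0 0;0.66 0 0.0026 0 0;0.66 0 0.0026 0 0"
}}

```text
clock: 12.58
ee_pos: [615.3, -100.5, 248.3]
eef_rot: [0.0, 0.996, 0.088, 0.0]
wrist_force: [-0.4, 1.2, 0.3]
opening: 0.17
grasp_force: 0.2
```

```bash
python3 tilt.py
```

```text
tilt 0.2897 n 358 offset of face from pivot 3.0 z span 85.0 236.0
tilt 0.2955 n 337 offset of face from pivot 2.88 z span 86.0 235.0
tilt 0.2897 n 338 offset of face from pivot 2.94 z span 87.0 235.0
tilt 0.2868 n 343 offset of face from pivot 2.72 z span 85.0 235.0
[ 615.2 -100.4  248.3] 12.775
```

The tilt measures 0.290 rad against a target of 0.292. It is steady and rests on the finger, so I'm handing the job in.

>>> {"op": "carry_out", "data": {
  "targets": "0.66 0 0 0 0;0.66 0 0 0 0;0.66 0 0 0 0;0.66 0 0 0 0"
}}

```text
clock: 13.28
ee_pos: [615.2, -100.4, 248.3]
eef_rot: [0.0, 0.996, 0.088, 0.0]
wrist_force: [0.0, 0.3, 0.5]
opening: 0.172
grasp_force: 0.2
```

```bash
python3 tilt.py; python3 -c "
from plant import ctrl
print(ctrl.close_job())"
```

```text
tilt 0.2893 n 345 offset of face from pivot 3.0 z span 85.0 235.0
tilt 0.2851 n 350 offset of face from pivot 2.73 z span 85.0 236.0
tilt 0.291 n 334 offset of face from pivot 2.89 z span 86.0 236.0
tilt 0.2882 n 344 offset of face from pivot 3.13 z span 86.0 236.0
[ 615.2 -100.4  248.3] 13.475
the job is handed in; nothing more can be done
None
```

I handed the job in at 13.5 s: the dimmer lever stands within about 0.02 rad of straight up, and the fingers hold the mirror at about 0.29 rad against a computed 0.292; I checked the tilt by depth, not through the photo camera's own view.

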